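# Load the graded cups and hold the spring carriage on its mark

## Robot

A 6-joint arm with a two-finger parallel gripper is mounted at the origin on the work surface. World frame = base frame: x ahead of the robot, y to its left, z up, the work surface at z = 0. Lengths are in m, angles in rad, forces in N, time in s.
With the tool pointing down it reaches from about 0.35 to 0.975 m from the base axis. Payload 4.9 kg.
Tool frame: the origin (TCP) lies midway between the tips of the shut fingers; the grasp point (between the pads) lies 19 mm behind it; z points along the fingers, y is the direction in which the jaws open and shut (so a half turn about z gives the same grasp; the last joint's range is limited). The gripper opens to 85 mm and grips with 20 to 120 N. Pads are 22 mm wide; open, the fingers measure 114 mm over their backs; the gripper's body (76 mm by 85 mm) begins 54 mm behind the grasp point. The pads swing forward as they close: fully open they stand 13 mm farther back than shut.
Start: joints at [-1.449, 0.053, 1.613, -0, 1.476, -0.119], TCP at [0.149, -0.607, 0.231] pointing down, gripper open.
Joint ranges: [-3.01, 3.01], [-1.01, 2.22], [0.06, 2.58], [-1.02, 4.17], [0.09, 2.62], [-3.14, 3.14]. Speed limits (rad/s): [2.57, 2.57, 3.14, 3.14, 3.14, 3.14].

## Interface

Orientations are given as a rotation vector (axis times angle).
In Python, from station import ctrl gives the robot as it stands.
- The arm moves only by the shell command python3 -m jog 'ROWS' [FORCE]. ROWS is JSON, one flat list of numbers, 7 for each row, row after row: the opening, from 0 (shut) to 1 (fully open), then the shift along the tool's x, y, z in m, then the turn, a rotation vector about the tool's x, y, z in degrees. A call has 1 to 10 rows; each row shifts and turns the commanded pose from where the row before left it, along the tool's axes as they then stand; what a row does not reach is not made up. A row lasts 1/8 s, in which the tool goes at most 62.5 mm and 10.7 degrees, less where a joint would pass 70% of its speed; a pose out of reach is approached as far as the arm can. A call with a gripper value outside its range is refused whole. The fingers move at their own pace and stop on an object; FORCE is the grip in N (left out, the last holds). Time passes only in rows, so rows that do not move let the fingers close. It gives the time, the measured TCP pose, the force and the opening at its end, in the units of the state.
- ctrl.get_obs(): the state, without advancing time (a new reading comes with each control period).
- ctrl.get_image(name): name is "scene" or "top" or "wrist"; returns a dict with "image" (384x512x3 uint8, blue, green, red), "camera_matrix" (3x3 intrinsics, pixels), "rvec" (rotation vector, rad) and "tvec" (3), from world to camera coordinates, as OpenCV has them; the wrist camera has in their place "mount" (4x4, takes a point from camera to tool coordinates, whose origin is the TCP and whose axes are the flange's). Camera axes: x right, y down, z forward; pixel columns grow to the right and rows downward; lengths in m; the calibration is good to about 2 mm. A picture is of the moment at which its call begins: read the wrist's pose just before it. There is no depth.
- ctrl.finish_job(): hands the job in, once; it reports no verdict.
Trained networks look in a picture, given as the dict that the camera call returned (one of the last four; its "shot" number tells which), for a name from the list of things; names that differ only in an ending like _2 or _b are one class to them, and where a whole thing is asked for, a point or a joint stands for the part that bears it (a point fixed in the world has none). Each returns a list of dicts, best first, with "p" (0 to 1); they miss things now and then, are a little off and sometimes report something else, mostly with a low value. They report only what shows in the picture. A call takes as long as a camera call.
- ctrl.boxes_of(target, picture): "box" ([centre column, centre row, width, height] in pixels, round what is visible of it).
The state is a dict: "t": time; "q": joint angles; "dq": joint speeds; "effort": joint torques, N m; "tool_pos": TCP position; "tool_rot": TCP orientation; "contact_force": force on the tool from outside, world axes, zero at the start; "wrist_torque": the same for the moment, N m; "opening": finger opening in m.
Only numpy, scipy, OpenCV 4.12 (cv2) and the standard library are available. Lean on these libraries where they do the work, as an engineer would, in place of code of your own. Each camera call takes 0.05 s, during which the arm holds its last target. There are 200 camera calls.

## Task

Nest the two loose steel cups in size order inside the wide shallow cup that is bolted to the spring-return carriage: first the middle one, then the tall narrow one inside that. Then take the carriage's bow handle and draw the carriage out against its spring until its pointer fin stands level with the pointer on the fixed post beside the bed, ready for the locking pin. Keep hold of the handle: the job finishes with the gripper still holding the carriage steady on the mark; leave the bearing, the spanner and the jar where they are.

Things in the scene. Friction and masses are not known exactly. Their poses are not given: they have to be found in the camera images.
- cup_large_in (a point): Centre of the inner floor of the wide shallow steel cup bolted on the carriage, 35 mm above the bench. The cup is 84 mm across outside at the rim, 78 mm inside at the rim and 76 mm at the floor, 3 mm wall, and its rim is 30 mm above this point. z is up; x is the direction in which the carriage is pulled out.
- cup_middle_center (a point): Centre, half-way up, of the loose middle steel cup: straight open-topped cylinder 64 mm across outside, 58 mm inside, 80 mm tall, 4 mm floor, about 0.2 kg. It stands upright on the bench, z up. Seated in the wide cup its centre is 40 mm above that cup's inner floor and its rim 50 mm above that cup's rim.
- cup_small_center (a point): Centre, half-way up, of the loose narrow steel cup: straight open-topped cylinder 44 mm across outside, 120 mm tall, about 0.15 kg. It stands upright on the bench, z up. Seated in the middle cup its rim is 44 mm above the middle cup's rim and its centre is 64 mm above the wide cup's inner floor.
- handle (a point): Steel bow handle standing on the carriage near its leading end. This point is the centre of its round level crossbar, 14 mm thick and 70 mm between the post centres (56 mm free between the posts), 75 mm above the bench and 45 mm above the carriage plate; it is 130 mm from the centre of the wide cup in the pull direction. x points in the pull direction, y along the crossbar, z up.
- slide: The carriage: aluminium plate 205 x 84 mm, top 30 mm above the bench, carrying the wide cup, the fin and the bow handle on a low bed with two rails. The origin lies on the bench right under the centre of the wide cup; x points in the pull direction, z up. It starts home, where its spring holds it, and can be drawn out 135 mm. The pull needed is about 5 N at home and grows by 0.7 N per 10 mm (about 13 N at 110 mm); it runs back home if let go.
- slide_pointer (a point): Top outer edge of the pointer fin on the carriage, a dark steel fin 6 mm thick along x, 14 mm wide and 24 mm high on the far edge of the carriage plate, between the wide cup and the handle, 54 mm above the bench. It moves with the carriage. x points in the pull direction.
- mark (a point): The mark: top inner edge of the upright steel pointer, 6 mm thick along x and 14 mm wide, on the fixed post that is clamped beside the bed on the same side as the fin, 54 mm above the bench. x points in the pull direction. The carriage is on the mark when the fin is level with it along x; the mark is 60 to 110 mm from the fin's home. The fin passes beside it without touching, about 4 mm away.
- bearing: Bystander: red pillow-block bearing, 125 x 36 mm, 82 mm high, origin at the centre of its underside.
- spanner: Bystander: steel spanner 170 mm long lying on the bench past the leading end of the bed, origin at its middle underside.
- grease_jar: Bystander: white jar with a black lid, 60 mm across, 75 mm high, origin at the centre of its underside.

How it is judged:
By the outcome, as a careful person would: the job done as asked, in the order asked, and still so for the second after the job is handed in, while the arm keeps its last pose, push and grip.
It also fails if it takes over 72 s, if anything falls off the work surface, if the arm or the gripper's body presses on something with over 40 N, if the wrist force passes 120 N, or if a joint passes its speed limit or range.

## Working session

There is one attempt and no reset: what is moved stays moved. The work goes in short steps, Python scripts to look and compute and a shell command to move; the robot and the scene stay as the last step left them, time stands still between calls to the robot, and variables do not carry over. Pictures are saved under pics/ and viewed, about 8 in all and at most 12, crops included, and the job is handed in when it is done.

```bash
ls; mkdir -p pics; cat > h.py <<'E'
import numpy as np, cv2
from station import ctrl
def cam(d,st=None):
    K=np.array(d["camera_matrix"],float)
    if "mount" in d:
        T=np.eye(4);T[:3,:3]=cv2.Rodrigues(np.array(st["tool_rot"],float))[0];T[:3,3]=st["tool_pos"]
        C=T@np.array(d["mount"]); return K,C[:3,:3],C[:3,3]
    R=cv2.Rodrigues(np.array(d["rvec"],float))[0]; return K,R.T,-R.T@np.array(d["tvec"],float).ravel()
def onz(c,uv,z):
    K,R,o=c; d=R@np.linalg.solve(K,[uv[0],uv[1],1.]); return o+d*(z-o[2])/d[2]
def proj(c,p):
    K,R,o=c; q=K@(R.T@(np.array(p)-o)); return q[:2]/q[2]
E
python3 - <<'E'
from h import *
o=ctrl.get_obs(); print({k:np.round(v,3).tolist() for k,v in o.items()})
for n in("scene","top"):
    d=ctrl.get_image(n); cv2.imwrite(f"pics/{n}0.png",d["image"]); c=cam(d)
    print(n,c[2])
    for t in ["cup_large_in","cup_middle_center","cup_small_center","handle","slide","slide_pointer","mark","bearing","spanner","grease_jar"]:
        for b in ctrl.boxes_of(t,d)[:2]: print(t,round(b["p"],2),np.round(b["box"],1), np.round(onz(c,b["box"][:2],0.05)[:2],3))
E
```

```text
pics
{'t': 0.0, 'q': [-1.449, 0.053, 1.614, 0.0, 1.476, -0.119], 'dq': [-0.0, 0.001, -0.002, 0.002, 0.001, 0.0], 'effort': [0.0, -39.368, -37.018, -0.0, 0.007, 0.0], 'tool_pos': [0.149, -0.606, 0.23], 'tool_rot': [-3.117, -0.377, -0.0], 'contact_force': [-0.305, -0.156, -0.227], 'wrist_torque': [-0.016, -0.012, -0.011], 'opening': 0.086}
scene [1.12017182 0.0295764  0.81711449]
cup_large_in 0.96 [246.6 225.9  86.   54.1] [0.632 0.013]
cup_middle_center 0.61 [326.  149.2  24.6  35.1] [0.392 0.223]
cup_small_center 0.87 [255.5 159.7  14.2  41.8] [0.428 0.035]
handle 0.8 [248.1 227.1  93.9  52.9] [0.635 0.017]
slide 0.77 [245.8 225.6  90.3  56.2] [0.631 0.011]
slide_pointer 0.84 [247.7 225.1  91.3  55.5] [0.63  0.016]
mark 0.6 [247.5 224.8  93.   52.5] [0.629 0.015]
mark 0.54 [202.  246.1  12.6  19.9] [ 0.684 -0.085]
bearing 0.82 [137.9 160.7  47.9  34.2] [ 0.429 -0.272]
spanner 0.78 [104.5 225.2  34.8  58.8] [ 0.628 -0.315]
grease_jar 0.88 [383.8 196.8  32.8  38.3] [0.551 0.344]
top [0.33756161 0.01384619 1.17650408]
cup_large_in 0.9 [261.2 154.3  73.2  41.2] [0.624 0.016]
cup_middle_center 0.57 [185.5 242.2  32.4  23.7] [0.387 0.221]
cup_small_center 0.86 [257.5 220.9  20.8  22.1] [0.441 0.029]
handle 0.67 [260.2 154.5  76.9  41.8] [0.624 0.019]
slide 0.57 [262.5 153.9  77.7  37.1] [0.625 0.012]
slide_pointer 0.46 [259.6 153.4  73.7  38.8] [0.627 0.02 ]
mark 0.6 [301.1 142.1   5.8  10.3] [ 0.657 -0.095]
bearing 0.56 [374.9 236.1  43.5  30.4] [ 0.396 -0.281]
spanner 0.98 [383.9 164.8  13.2  59.4] [ 0.589 -0.317]
grease_jar 0.6 [145.  188.5  27.   24.2] [0.534 0.334]
```

```bash
python3 - <<'E'
import cv2,numpy as np
a=cv2.imread("pics/top0.png")[110:270,120:420];b=cv2.imread("pics/scene0.png")[120:290,90:410]
a=cv2.resize(a,(750,400),interpolation=cv2.INTER_CUBIC)
b=cv2.resize(b,None,fx=2.5,fy=2.5,interpolation=cv2.INTER_CUBIC)
cv2.imwrite("pics/a.png",a);cv2.imwrite("pics/b.png",b)
E
```

```text
(no output)
```

View pics/a.png

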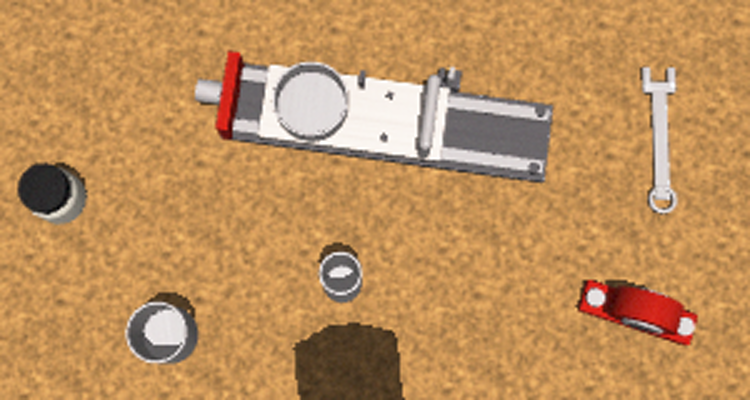

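View pics/b.png

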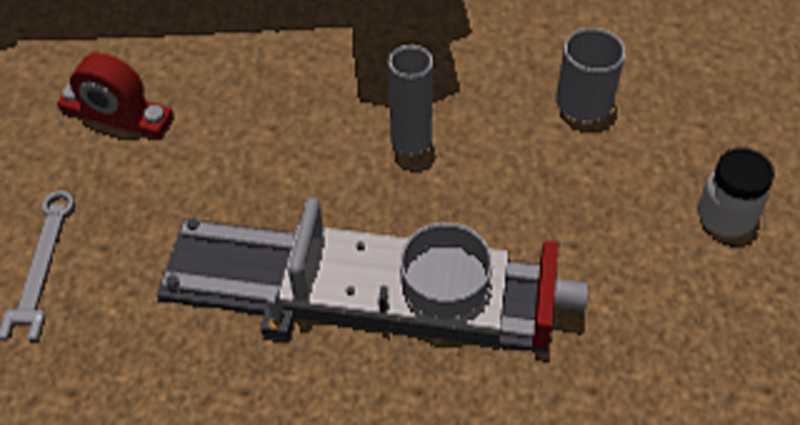

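The top crop (2.5×, offset 120,110) has the wide cup rim at (311,101), the crossbar at (430,113), the fin at (362,79), the post at (455,75), the middle rim at (160,332) and the small rim at (341,272). The scene crop agrees. The pull direction is about −y.

```bash
python3 - <<'E'
from h import *
ct=cam(ctrl.get_image("top"));cs=cam(ctrl.get_image("scene"))
T=dict(large=(311,101,.065),handle=(430,113,.082),fin=(362,76,.054),mark=(452,75,.054),mid=(160,332,.08),small=(341,272,.12))
S=dict(large=(446,268,.065),handle=(307,240,.08),fin=(383,290,.054),mark=(277,308,.054),mid=(594,50,.08),small=(411,62,.12))
for n,(u,v,z) in T.items(): print(n,"top",onz(ct,(u/2.5+120,v/2.5+110),z)[:2].round(3),"scene",onz(cs,(S[n][0]/2.5+90,S[n][1]/2.5+120),S[n][2])[:2].round(3))
o=ctrl.get_obs();R=cv2.Rodrigues(np.array(o["tool_rot"]))[0];print(R.round(3)); d=ctrl.get_image("wrist");print(np.array(d["mount"]).round(3),d["camera_matrix"])
E
```

```text
large top [0.632 0.061] scene [0.645 0.062]
handle top [ 0.612 -0.066] scene [ 0.624 -0.062]
fin top [0.662 0.005] scene [0.661 0.006]
mark top [ 0.662 -0.094] scene [ 0.679 -0.088]
mid top [0.385 0.22 ] scene [0.388 0.223]
small top [0.44  0.031] scene [0.442 0.032]
[[ 0.971  0.238  0.   ]
 [ 0.238 -0.971 -0.   ]
 [ 0.     0.    -1.   ]]
[[-0.001 -0.948 -0.319  0.081]
 [ 1.    -0.001  0.     0.001]
 [-0.    -0.319  0.948 -0.143]
 [ 0.     0.     0.     1.   ]] [[312.83700862   0.         257.46616422]
 [  0.         312.83700862 190.9805964 ]
 [  0.           0.           1.        ]]
```

```bash
python3 -m jog '[1,0,0,0,0,0,7.6, 1,0,0,0,0,0,7.6, 1,0,0,0,0,0,7.5]'; python3 -m jog '[1,0.025,-0.0615,0,0,0,0,1,0.025,-0.0615,0,0,0,0,1,0.025,-0.0615,0,0,0,0,1,0.025,-0.0615,0,0,0,0,1,0.025,-0.0615,0,0,0,0,1,0.025,-0.0615,0,0,0,0,1,0.025,-0.0615,0,0,0,0,1,0.025,-0.0615,0,0,0,0]'; python3 -m jog '[1,-0.0152,-0.06,0,0,0,0,1,-0.0152,-0.06,0,0,0,0,1,-0.0152,-0.06,0,0,0,0,1,-0.0152,-0.06,0,0,0,0,1,-0.0152,-0.06,0,0,0,0,1,-0.0152,-0.06,0,0,0,0,1,0,0,0,0,0,0,1,0,0,0,0,0,0]'
cat >> h.py <<'E'
def look(name):
    st=ctrl.get_obs(); d=ctrl.get_image("wrist"); c=cam(d,st)
    cv2.imwrite(f"pics/{name}.png",d["image"]); np.save("pics/"+name,np.array([np.r_[st["tool_pos"],st["tool_rot"]]]))
    return st,d,c
def totool(st,p):
    R=cv2.Rodrigues(np.array(st["tool_rot"],float))[0]; return R.T@(np.array(p)-st["tool_pos"])
E
python3 - <<'E'
from h import *
st,d,c=look("w1"); print(st["t"],st["tool_pos"],cv2.Rodrigues(np.array(st["tool_rot"]))[0].round(3))
print(proj(c,(.386,.221,.08)),[ (b["p"],b["box"]) for b in ctrl.boxes_of("cup_middle_center",d)])
E
```

```text
t: 1.62
tool_pos: [0.1491, -0.6069, 0.2313]
tool_rot: [-3.132, 0.251, 0.0]
contact_force: [0.5, 0.1, -0.8]
opening: 0.0855
t: 2.62
tool_pos: [0.4075, -0.1767, 0.2318]
tool_rot: [3.131, -0.244, 0.002]
contact_force: [1.5, -0.4, -0.0]
opening: 0.0854
t: 3.62
tool_pos: [0.3723, 0.1913, 0.2313]
tool_rot: [3.132, -0.242, 0.0]
contact_force: [0.4, -0.2, 0.2]
opening: 0.0856
3.625 [0.37225751 0.19128575 0.23130232] [[ 0.988 -0.154  0.   ]
 [-0.154 -0.988 -0.001]
 [ 0.     0.001 -1.   ]]
[222.88303548 165.06498475] [(0.67, [223.3, 160.2, 66.0, 73.6])]
```

View pics/w1.png

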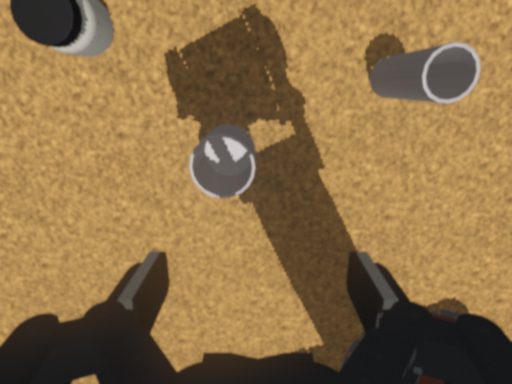

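The middle cup's rim is at about (223,164), which matches the estimate. I'll centre over it, descend and grip.

```bash
python3 -m jog '[1,0.009,-0.0315,0,0,0,0, 1,0,0,0.03,0,0,0, 1,0,0,0.04,0,0,0,1,0,0,0.04,0,0,0,1,0,0,0.04,0,0,0,1,0,0,0.03,0,0,0,1,0,0,0.015,0,0,0,1,0,0,0,0,0,0]'; python3 -m jog '[0,0,0,0,0,0,0,0,0,0,0,0,0,0,0,0,0,0,0,0,0,0,0,0,0,0,0,0,0,0,0,0,0,0,0]' 40
```

```text
t: 4.72
tool_pos: [0.386, 0.22, 0.0357]
tool_rot: [3.131, -0.247, -0.002]
contact_force: [-0.5, 0.0, 0.9]
opening: 0.0851
t: 5.35
tool_pos: [0.3878, 0.2216, 0.0382]
tool_rot: [-3.131, 0.243, -0.006]
contact_force: [1.0, -0.8, 6.1]
opening: 0.062
```

```bash
python3 -m jog '[0,0,0,-0.03,0,0,0,0,0,0,-0.05,0,0,0,0,0,0,-0.05,0,0,0,0,0,0,-0.03,0,0,0,0,0.044,0.026,0,0,0,0,0,0.044,0.026,0,0,0,0,0,0.044,0.026,0,0,0,0,0,0.044,0.027,0,0,0,0,0,0,0,0,0,0,0,0,0,0,0,0,0,0]'
python3 - <<'E'
from h import *
st,d,c=look("w2"); print(st["t"],st["tool_pos"],st["tool_rot"],st["opening"])
for n in("cup_large_in","handle","slide_pointer","mark"):print(n,[ (b["p"],b["box"]) for b in ctrl.boxes_of(n,d)][:2])
for p in[(.632,.061,.065),(.645,.062,.065),(.615,-.066,.075)]:print(proj(c,p))
E
```

```text
t: 6.6
tool_pos: [0.543, 0.0903, 0.1955]
tool_rot: [-3.132, 0.244, 0.003]
contact_force: [-0.9, 0.9, -1.7]
opening: 0.062
6.6 [0.54296384 0.09026513 0.19548803] [-3.13189891  0.24405197  0.00319354] 0.061966913061631275
cup_large_in [(0.55, [335.0, 62.5, 249.6, 115.9])]
handle [(0.74, [329.1, 236.8, 32.3, 28.7]), (0.62, [336.0, 65.2, 250.4, 116.8])]
slide_pointer []
mark [(0.78, [440.1, 9.6, 51.9, 18.6])]
[273.6792146   71.20945125]
[270.19213898  54.31414217]
[437.92859338  66.59745847]
```

View pics/w2.png

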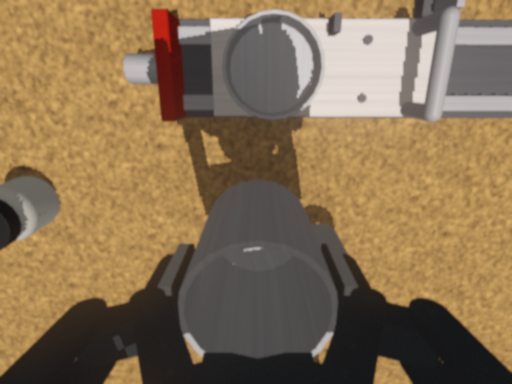

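The wide cup's rim is centred at (272,65), and the bed lies level in the image, so the yaw matches. The held cup is upright.

```bash
python3 - <<'E'
from h import *
st=ctrl.get_obs();d=ctrl.get_image("wrist");c=cam(d,st)
g=cv2.cvtColor(d["image"],cv2.COLOR_BGR2GRAY)
h=cv2.HoughCircles(cv2.GaussianBlur(g,(5,5),1)[:140],cv2.HOUGH_GRADIENT,1.5,50,param1=100,param2=30,minRadius=40,maxRadius=65);print(h)
p=onz(c,(272,65),.065);print(p,totool(st,p))
for uv,z in[((444,65),.082),((336,17),.054)]:q=onz(c,uv,z);print(q,totool(st,q))
E
```

```text
[[[264.75  65.25  55.9 ]
  [371.25  62.25  60.85]]]
[0.63739648 0.06233986 0.065     ] [0.09753489 0.01373543 0.13139584]
[ 0.6162466  -0.06669565  0.082     ] [0.09643219 0.14448652 0.11438369]
[0.66577228 0.00544976 0.054     ] [0.134301   0.06560006 0.14239499]
```

```bash
python3 -m jog '[0,0.035,0.005,0,0,0,0,0,0.035,0.005,0,0,0,0,0,0.0275,0.0035,0,0,0,0,0,0,0,0.04,0,0,0,0,0,0,0.04,0,0,0,0,0,0,0,0,0,0]'
python3 - <<'E'
from h import *
st,d,c=look("w3"); print(st["t"],st["tool_pos"],st["tool_rot"])
p=(.6374,.0623,.065);print(totool(st,p),proj(c,p))
d=ctrl.get_image("scene");cv2.imwrite("pics/s3.png",cv2.resize(d["image"][150:290,180:330],None,fx=4,fy=4,interpolation=cv2.INTER_CUBIC))
E
```

```text
t: 7.65
tool_pos: [0.6346, 0.0621, 0.1118]
tool_rot: [3.132, -0.243, -0.014]
contact_force: [-0.5, 0.4, -1.6]
opening: 0.062
7.65 [0.63463643 0.06208161 0.1117883 ] [ 3.13164797 -0.2428993  -0.01399638]
[ 0.00311061 -0.00069782  0.04676181] [253.68943012 212.10462525]
```

View pics/s3.png

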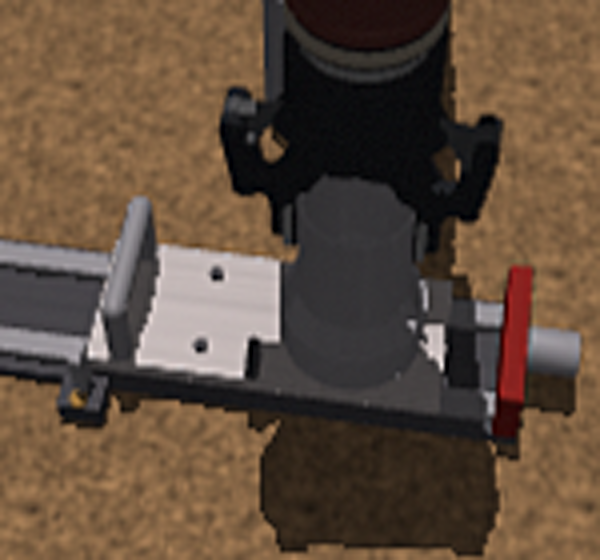

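The held cup is at column ~355 over the wide cup, whose rim was at ~354, so it's lined up. I'll insert it and watch the force.

```bash
python3 -m jog '[0,0.003,0,0.005,0,0,0,0,0,0,0.012,0,0,0,0,0,0,0.01,0,0,0]';python3 -m jog '[0,0,0,0.005,0,0,0,0,0,0,0.003,0,0,0,0,0,0,0,0,0,0]'
```

```text
t: 8.12
tool_pos: [0.641, 0.0612, 0.089]
tool_rot: [-3.132, 0.244, -0.001]
contact_force: [0.0, 0.5, -1.6]
opening: 0.0621
t: 8.5
tool_pos: [0.6408, 0.0611, 0.0811]
tool_rot: [3.132, -0.244, -0.001]
contact_force: [-0.7, 0.2, -1.7]
opening: 0.062
```

```bash
python3 -m jog '[0,-0.003,0,0.005,0,0,0,0,0,0,0.002,0,0,0,0,0,0,0,0,0,0]';python3 -m jog '[0,0,0,0.002,0,0,0,0,0,0,0,0,0,0]'
```

```text
t: 8.88
tool_pos: [0.6378, 0.0617, 0.074]
tool_rot: [3.132, -0.244, -0.001]
contact_force: [-0.2, -0.6, -1.8]
opening: 0.0619
t: 9.12
tool_pos: [0.6384, 0.0616, 0.0733]
tool_rot: [3.132, -0.244, 0.001]
contact_force: [-2.1, 0.6, 4.8]
opening: 0.062
```

```bash
python3 -m jog '[1,0,0,0,0,0,0,1,0,0,0,0,0,0,1,0,0,0,0,0,0,1,0,0,-0.03,0,0,0,1,0,0,-0.05,0,0,0,1,0,0,-0.05,0,0,0,1,0,0,-0.05,0,0,0]';python3 -m jog '[1,-0.05,0.015,0,0,0,0,1,-0.05,0.015,0,0,0,0,1,0,0,0,0,0,0,1,0,0,0,0,0,0]'
python3 - <<'E'
from h import *
st,d,c=look("w4"); print(st["t"],st["tool_pos"])
for p in[(.6374,.0623,.065),(.6374,.0623,.115)]:print(proj(c,p))
E
```

```text
t: 10.0
tool_pos: [0.6378, 0.0616, 0.2538]
tool_rot: [3.132, -0.244, 0.0]
contact_force: [0.7, 0.5, -0.4]
opening: 0.0854
t: 10.5
tool_pos: [0.5349, 0.0474, 0.2527]
tool_rot: [-3.132, 0.244, -0.002]
contact_force: [1.0, 0.2, 0.6]
opening: 0.0855
10.5 [0.53489948 0.04741937 0.25272851]
[224.49581749  67.38816121]
[218.51525846  63.94278698]
```

View pics/w4.png

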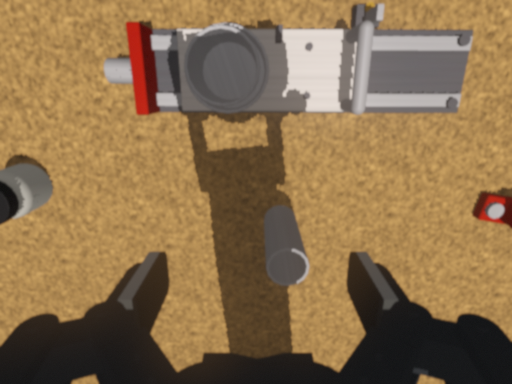

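```bash
python3 - <<'E'
from h import *
im=cv2.imread("pics/w4.png")[15:130,160:300]
im=cv2.resize(np.clip(im.astype(float)*1.8,0,255).astype(np.uint8),None,fx=4,fy=4,interpolation=cv2.INTER_CUBIC)
d=ctrl.get_image("scene");s=d["image"][180:270,205:285]
s=cv2.resize(np.clip(s.astype(float)*1.8,0,255).astype(np.uint8),None,fx=4,fy=4,interpolation=cv2.INTER_CUBIC)[:460]
o=np.zeros((460,560+320,3),np.uint8);o[:460,:560]=im;o[:s.shape[0],560:]=s;cv2.imwrite("pics/c4.png",cv2.resize(o,(792,414)))
st=ctrl.get_obs();d=ctrl.get_image("wrist");c=cam(d,st)
p=onz(c,(288,266),.12);print(p,totool(st,p))
E
```

```text
[0.44056677 0.02934197 0.12      ] [-0.09124342  0.03261227  0.1327294 ]
```

View pics/c4.png

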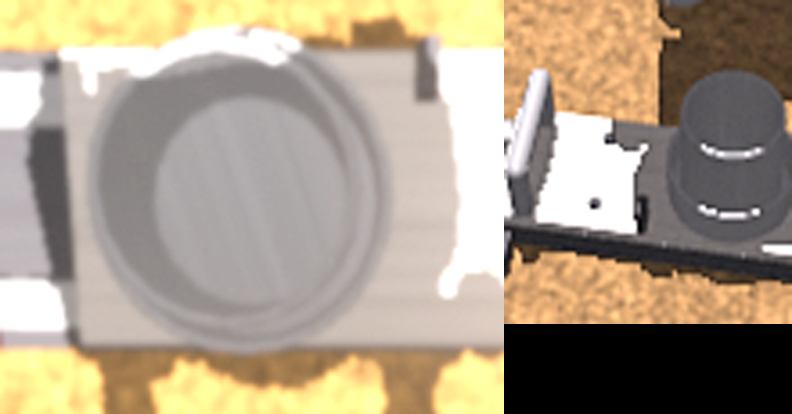

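The crop shows the middle cup standing upright inside the wide cup, with its rim centred near (224,68) and its floor near (230,71).

```bash
python3 - <<'E'
from h import *
st=ctrl.get_obs();d=ctrl.get_image("wrist");c=cam(d,st)
for uv,z in[((224,68),.115),((230,71),.039),((226,68),.065)]:print(onz(c,uv,z).round(4))
E
python3 -m jog '[1,-0.045,0.016,0,0,0,0,1,-0.046,0.0165,0,0,0,0,1,0,0,0.04,0,0,0,1,0,0,0,0,0,0]'
```

```text
[0.6342 0.0585 0.115 ]
[0.6353 0.0596 0.039 ]
[0.6372 0.061  0.065 ]
t: 11.2
tool_pos: [0.438, 0.0296, 0.2097]
tool_rot: [-3.132, 0.244, 0.009]
contact_force: [-0.5, 0.7, -0.3]
opening: 0.0853
```

```bash
python3 -m jog '[1,0.002,0,0.03,0,0,0,1,0,0,0.04,0,0,0,1,0,0,0.04,0,0,0,1,0,0,0.02,0,0,0,1,0,0,0,0,0,0,0,0,0,0,0,0,0,0,0,0,0,0,0,0,0,0,0,0,0,0,0,0,0,0,0,0,0,0,0,0,0,0,0,0,0]' 40; python3 -m jog '[0,0,0,0,0,0,0,0,0,0,-0.03,0,0,0,0,0,0,-0.05,0,0,0,0,0,0,-0.05,0,0,0,0,0,0,-0.05,0,0,0]'
```

```text
t: 12.45
tool_pos: [0.4429, 0.0293, 0.0841]
tool_rot: [-3.131, 0.244, -0.005]
contact_force: [0.4, 2.1, 6.7]
opening: 0.0429
t: 13.08
tool_pos: [0.441, 0.029, 0.2634]
tool_rot: [3.132, -0.244, -0.001]
contact_force: [0.6, -0.3, -1.7]
opening: 0.0426
```

```bash
python3 -m jog '[0,0.047,-0.015,0,0,0,0,0,0.047,-0.015,0,0,0,0,0,0.047,-0.015,0,0,0,0,0,0.046,-0.0155,0,0,0,0,0,0,0,0.03,0,0,0,0,0,0,0.02,0,0,0,0,0,0,0,0,0,0]'
python3 - <<'E'
from h import *
st,d,c=look("w5"); print(st["t"],totool(st,(.6355,.060,.115)),st["tool_pos"],proj(c,(.6355,.060,.115)))
cv2.imwrite("pics/w5b.png",np.clip(d["image"]*2.,0,255).astype(np.uint8)[60:])
E
```

```text
t: 13.95
tool_pos: [0.6337, 0.0599, 0.2091]
tool_rot: [3.132, -0.244, -0.009]
contact_force: [-0.5, -0.2, -1.5]
opening: 0.0426
13.95 [ 0.00231408 -0.00050813  0.09412448] [0.63366933 0.05986212 0.2091364 ] [254.5810276  190.34896542]
```

View pics/w5b.png

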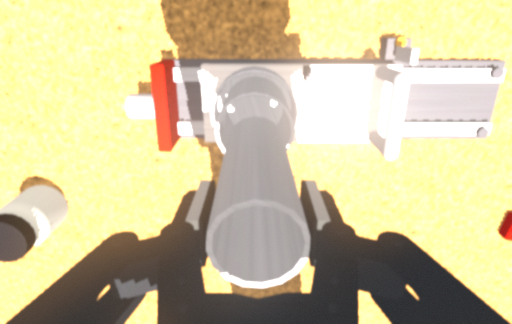

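The tall cup is upright. The rims behind it are centred at column ~254, matching the prediction, so I'll insert it.

```bash
python3 -m jog '[0,0.002,0,0.004,0,0,0,0,0,0,0.008,0,0,0,0,0,0,0.008,0,0,0,0,0,0,0,0,0,0]'; python3 -m jog '[0,0,0,0.01,0,0,0,0,0,0,0.01,0,0,0,0,0,0,0.01,0,0,0,0,0,0,0,0,0,0]'
```

```text
t: 14.5
tool_pos: [0.637, 0.0596, 0.191]
tool_rot: [3.132, -0.244, -0.003]
contact_force: [-0.4, -0.2, -0.8]
opening: 0.043
t: 15.0
tool_pos: [0.6367, 0.0597, 0.1605]
tool_rot: [3.132, -0.244, -0.005]
contact_force: [-0.2, -0.8, -0.8]
opening: 0.0431
```

```bash
python3 -m jog '[0,0,0,0.012,0,0,0,0,0,0,0.012,0,0,0,0,0,0,0.006,0,0,0,0,0,0,0,0,0,0]'; python3 -m jog '[0,0,0,0.003,0,0,0,0,0,0,0.003,0,0,0,0,0,0,0,0,0,0]'
```

```text
t: 15.5
tool_pos: [0.6371, 0.0597, 0.1312]
tool_rot: [3.132, -0.244, -0.003]
contact_force: [-0.1, 0.4, -0.8]
opening: 0.0427
t: 15.88
tool_pos: [0.6376, 0.0596, 0.1261]
tool_rot: [3.132, -0.244, -0.0]
contact_force: [-0.3, 0.3, -1.1]
opening: 0.0427
```

```bash
python3 -m jog '[0,0,0,0.003,0,0,0,0,0,0,0.001,0,0,0,0,0,0,0,0,0,0]';  python3 -m jog '[0,0,0,0.002,0,0,0,0,0,0,0,0,0,0]'
```

```text
t: 16.25
tool_pos: [0.6381, 0.0597, 0.1231]
tool_rot: [3.132, -0.244, 0.002]
contact_force: [-0.9, 0.2, 2.7]
opening: 0.0427
t: 16.5
tool_pos: [0.6387, 0.0596, 0.1231]
tool_rot: [3.132, -0.244, 0.004]
contact_force: [-2.7, 1.1, 10.0]
opening: 0.0427
```

```bash
python3 -m jog '[1,0,0,0,0,0,0,1,0,0,0,0,0,0,1,0,0,0,0,0,0,1,0,0,-0.02,0,0,0,1,0,0,-0.04,0,0,0,1,0,0,-0.05,0,0,0,1,-0.02,0.03,-0.02,0,0,0,1,-0.03,0.05,0,0,0,0,1,-0.02,0.05,0,0,0,0,1,0,0,0,0,0,0]'
python3 - <<'E'
from h import *
st,d,c=look("w6"); print(st["t"],st["tool_pos"],st["opening"])
for n in("cup_small_center","handle","slide_pointer","mark"):print(n,[ (b["p"],b["box"]) for b in ctrl.boxes_of(n,d)][:2])
s=ctrl.get_image("scene")["image"][170:290,190:290]
o=np.zeros((480,800,3),np.uint8);o[:,:400]=cv2.resize(np.clip(s*1.6,0,255).astype(np.uint8),(400,480))
o[:300,400:]=cv2.resize(d["image"],(400,300));cv2.imwrite("pics/c6.png",o)
E
```

```text
t: 17.75
tool_pos: [0.5475, -0.0603, 0.2522]
tool_rot: [3.131, -0.25, 0.004]
contact_force: [0.1, 0.0, 0.1]
opening: 0.0856
17.75 [ 0.54751414 -0.06031239  0.25224287] 0.08556583976749763
cup_small_center [(0.75, [87.9, 106.3, 92.6, 57.2])]
handle []
slide_pointer [(0.63, [178.0, 99.4, 192.0, 92.9]), (0.21, [271.3, 44.3, 24.6, 24.6])]
mark [(0.78, [271.4, 44.9, 27.5, 28.7]), (0.59, [175.2, 99.8, 187.9, 90.4])]
```

View pics/c6.png

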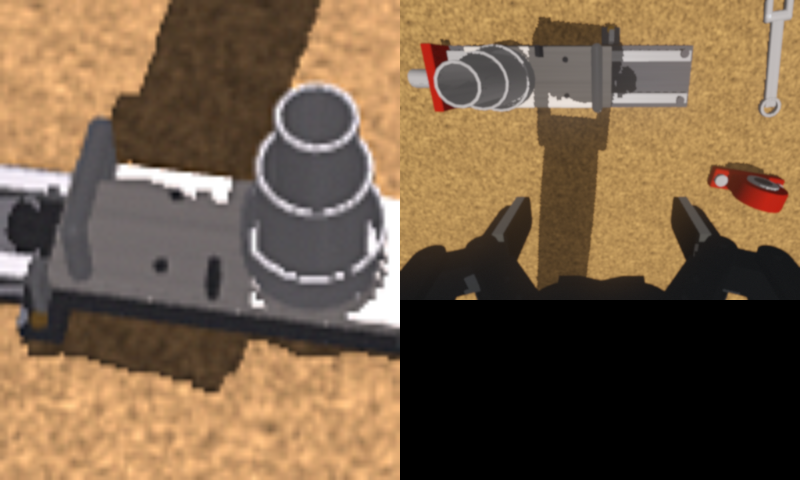

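All three cups are nested and upright in size order. In the wrist view the bar is at about (257,98), the fin at (178,61) and the post at (270,44).

```bash
python3 - <<'E'
from h import *
st=ctrl.get_obs();d=ctrl.get_image("wrist");c=cam(d,st)
for n,uv,z in[("bar",(257,98),.08),("fin",(178,61),.054),("mark",(270,44),.054)]:
    p=onz(c,uv,z);print(n,p.round(4),totool(st,p).round(4))
print(totool(st,(.617,-.067,.075)))
cv2.imwrite("pics/c7.png",cv2.resize(np.clip(d["image"][20:150,160:320]*1.5,0,255).astype(np.uint8),None,fx=4.5,fy=4.5,interpolation=cv2.INTER_CUBIC))
E
```

```text
bar [ 0.6183 -0.0693  0.08  ] [0.0704 0.0014 0.1706]
fin [0.6649 0.0038 0.054 ] [ 0.1052 -0.0779  0.1966]
mark [ 0.666  -0.0897  0.054 ] [0.1207 0.0143 0.1966]
[ 0.0687399  -0.00058591  0.17557082]
```

View pics/c7.png

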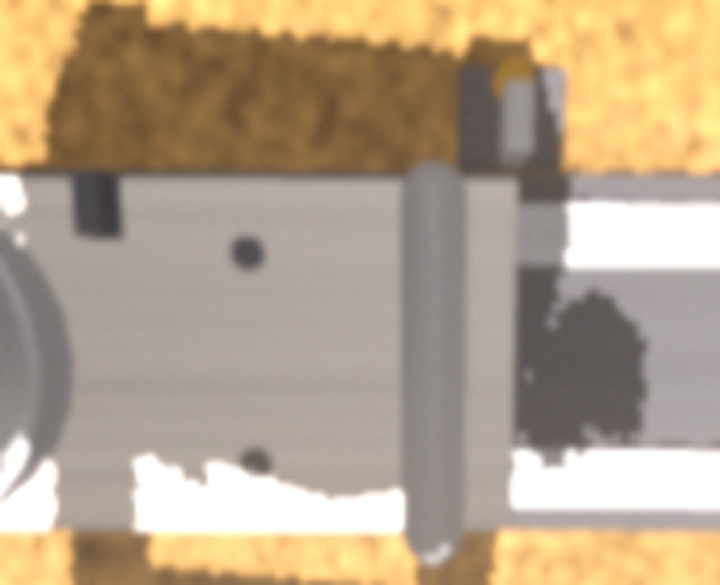

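```bash
python3 -m jog '[1,0.035,0.0005,0,0,0,0,1,0.034,0,0.01,0,0,0,1,0,0,0.05,0,0,0,1,0,0,0.05,0,0,0,1,0,0,0.05,0,0,0,1,0,0,0.03,0,0,0,1,0,0,0.006,0,0,0,1,0,0,0,0,0,0]'
python3 - <<'E'
from h import *
st=ctrl.get_obs();print(totool(st,(.618,-.068,.075)),st["tool_pos"])
E
```

```text
t: 19.1
tool_pos: [0.6172, -0.0688, 0.0549]
tool_rot: [3.132, -0.243, 0.001]
contact_force: [0.1, -1.0, 0.0]
opening: 0.0857
[ 0.00072049 -0.00093165 -0.02009077] [ 0.6171561  -0.06881275  0.05490888]
```

```bash
python3 -m jog '[0,0,0,0,0,0,0,0,0,0,0,0,0,0,0,0,0,0,0,0,0,0,0,0,0,0,0,0,0,0,0,0,0,0,0,0,0,0,0,0,0,0,0,0,0,0,0,0,0]' 80
python3 - <<'E'
from h import *
st,d,c=look("w8");print(st["tool_pos"],st["opening"],st["contact_force"])
for n in("slide_pointer","mark"):print(n,[ (b["p"],b["box"]) for b in ctrl.boxes_of(n,d)][:3])
for n,p in[("fin",(.6649,.0038,.054)),("mark",(.666,-.0897,.054))]:print(n,proj(c,p))
E
```

```text
t: 19.98
tool_pos: [0.617, -0.0682, 0.0552]
tool_rot: [-3.13, 0.244, -0.001]
contact_force: [-1.2, 5.0, 5.4]
opening: 0.0115
[ 0.61695984 -0.06817764  0.05520119] 0.011483834465251074 [-1.16761456  5.01666945  5.40011113]
slide_pointer [(0.87, [147.6, 256.4, 295.2, 196.4])]
mark [(0.69, [289.2, 140.6, 48.0, 58.3]), (0.2, [147.5, 257.8, 294.6, 198.3])]
fin [ 91.27087459 184.71906302]
mark [282.90888329 152.8390086 ]
```

```bash
python3 -m jog '[0,0,0.003,0,0,0,0,0,0,0.007,0,0,0,0,0,0,0.01,0,0,0,0,0,0,0.01,0,0,0,0,0,0,0.01,0,0,0,0,0,0,0.007,0,0,0,0,0,0,0.003,0,0,0,0,0,0,0,0,0,0,0]' 80;  python3 -m jog '[0,0,0.003,0,0,0,0,0,0,0.007,0,0,0,0,0,0,0.009,0,0,0,0,0,0,0.006,0,0,0,0,0,0,0.003,0,0,0,0,0,0,0.002,0,0,0,0,0,0,0,0,0,0,0,0,0,0,0,0,0,0]'
python3 - <<'E'
from h import *
st,d,c=look("w9");print(st["tool_pos"],st["opening"],st["contact_force"])
cv2.imwrite("pics/c9.png",cv2.resize(np.clip(d["image"][90:240,140:340]*1.5,0,255).astype(np.uint8),None,fx=4,fy=4,interpolation=cv2.INTER_CUBIC))
E
```

```text
t: 21.12
tool_pos: [0.6092, -0.1168, 0.0552]
tool_rot: [-3.129, 0.244, -0.001]
contact_force: [-1.1, 7.5, 6.2]
opening: 0.0118
t: 22.12
tool_pos: [0.6046, -0.1456, 0.0552]
tool_rot: [-3.127, 0.243, -0.0]
contact_force: [-1.2, 9.7, 6.6]
opening: 0.0116
[ 0.60458808 -0.14563036  0.05517294] 0.011560842188734101 [-1.19700903  9.72784712  6.56165164]
```

View pics/c9.png

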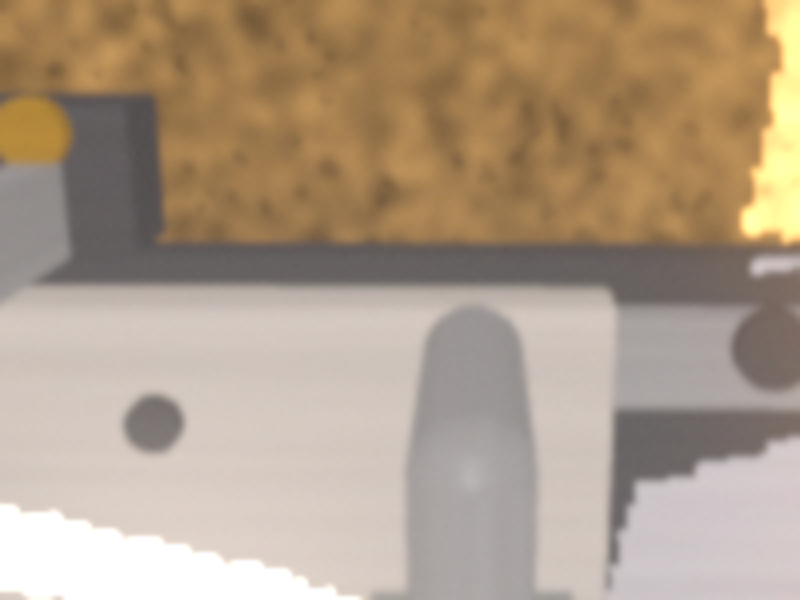

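```bash
python3 - <<'E'
from h import *
d=ctrl.get_image("wrist");st6=np.load("pics/w6.npy")[0]
c=cam(d,dict(tool_pos=st6[:3],tool_rot=st6[3:]))
a=onz(c,(179,62),.054);
for u in(271,273,275,277):
    b=onz(c,(u,53),.054);print(u,np.linalg.norm((b-a)[:2]@np.array([-.155,-.988])))
st9=np.load("pics/w9.npy")[0];c9=cam(d,dict(tool_pos=st9[:3],tool_rot=st9[3:]))
im=cv2.imread("pics/w9.png")
f=a+78.3e-3*np.array([-.155,-.988,0]);print("fin pred now",proj(c9,f),"mark",proj(c9,onz(c,(274.5,53),.054)))
for v in(135,140,145,150,155,160,165): print(v,im[v,90:180:3].mean(1).astype(int))
E
```

```text
271 0.09295314890290184
273 0.09495922999671184
275 0.09696533793063786
277 0.09897147270521858
fin pred now [101.04385763 185.85933601] mark [136.43034199 170.03776536]
135 [162 165 155 160 149 148 153 162 171 155  83  81  87  82  91  99 100  98
  95  94  93  93  70  63  63  63  63  62  55  54]
140 [169 166 160 155 152 151 153 151 156 143 108 107 107 105  98  96  95  94
  94  94  94  94  76  62  63  63  63  62  56  55]
145 [140 117 141 163 153 165 154 137 117  92 110 111 110 110  97  96  96  95
  94  94  95  95  83  64  64  64  64  63  58  56]
150 [ 66  66  67  71  73  75  77  72  70  73 111 112 111 112 100  96  95  95
  96  95  95  95  89  64  63  63  63  63  59  58]
155 [ 64  65  65  64  65  65  65  65  66  67 105 111 112 111 104  97  97  96
  95  96  98  95  79  65  64  63  65  65  65  65]
160 [ 81  81  82  82  82  82  83  82  83  83 103 112 112 113 108  96  98  98
 100  97  82  78  78  77  78  77  78  78  78  78]
165 [176 176 176 165 124 123 121 107 101 101 105 116 116 116 114 100 103 116
 123 123 123 123 122 123 122 123 122 122 123 123]
```

```bash
python3 -m jog '[0,0,0.003,0,0,0,0,0,0,0.004,0,0,0,0,0,0,0.004,0,0,0,0,0,0,0.002,0,0,0,0,0,0,0,0,0,0,0,0,0,0,0,0,0,0]'
python3 - <<'E'
from h import *
st,d,c=look("w10");print(st["tool_pos"],st["opening"],st["contact_force"],st["t"])
im=d["image"];np.set_printoptions(linewidth=250)
for v in(150,155,160,165,170,175,180,185,190,195,200): print(v,im[v,60:150:2].mean(1).astype(int))
cv2.imwrite("pics/c10.png",cv2.resize(np.clip(im[110:230,40:200]*1.6,0,255).astype(np.uint8),None,fx=5,fy=5,interpolation=cv2.INTER_CUBIC))
E
```

```text
t: 22.98
tool_pos: [0.6026, -0.1582, 0.0552]
tool_rot: [-3.127, 0.243, -0.0]
contact_force: [-0.6, 11.0, 6.8]
opening: 0.0119
[ 0.60260259 -0.15820473  0.05517582] 0.011887794559092665 [-0.55574944 11.04652158  6.75081682] 22.975
150 [ 68  68  65  64  63  63  64  64  64  65  67  68  69  71  71  77 104 111 111 111 111 111 104  97  95  95  95  95  96  96  96  96  96  95  95  94  95  91  69  63  63  62  63  62  63]
155 [ 59  60  60  60  61  61  61  62  62  62  63  62  63  63  63  65  90 111 111 111 111 111 108  98  96  96  96  96  96  96  96  97  97  98  98  96  88  76  67  64  63  63  63  64  63]
160 [ 83  84  85  84  84  85  84  84  84  84  85  86  85  85  82  81  88 109 112 112 112 112 111 103  96  98  97  99  99  99 100 101  96  87  82  81  81  81  82  81  81  82  81  81  81]
165 [163 168 181 183 182 182 180 180 180 180 180 179 179 179 179 178 177 150 117 115 116 116 115 110 101 100  97  91  92  97 100 110 122 123 123 122 123 122 122 123 122 121 122 123 123]
170 [132 141 202 192 234 249 250 250 250 250 250 250 250 250 250 250 250 246 212 136 122 104  82  78  69  63  62  61  61  61  
[... 475 characters left out ...]
6 134 157 235 248 247 199  81  69  68  68  69  66  63  63  62  63  63  65  64  64  64  64  86 127 133 133 133 133 133 132 132 132 133 132 133]
190 [103 103 103 103 103 103 103 103 103 105 149 154 134 138 187 226 129  70  69  69  70  69  65  63  65  66  65  64  65  65  66  70  98 127 131 132 132 132 132 132 132 132 132 133 133]
195 [103 102 103 102 103 102 103 102 103 103 104 104 112 162 158 193 182  77  70  70  70  70  68  64  64  65  65  66  77 102 125 132 132 132 133 133 133 133 133 133 133 133 134 134 133]
200 [102 102 102 103 104 104 103 103 103 103 102 104 104 102 104 113 115  76  71  72  72  71  70  66  67  80 112 127 130 131 131 131 132 131 131 132 132 132 132 133 133 132 133 133 133]
```

View pics/c10.png

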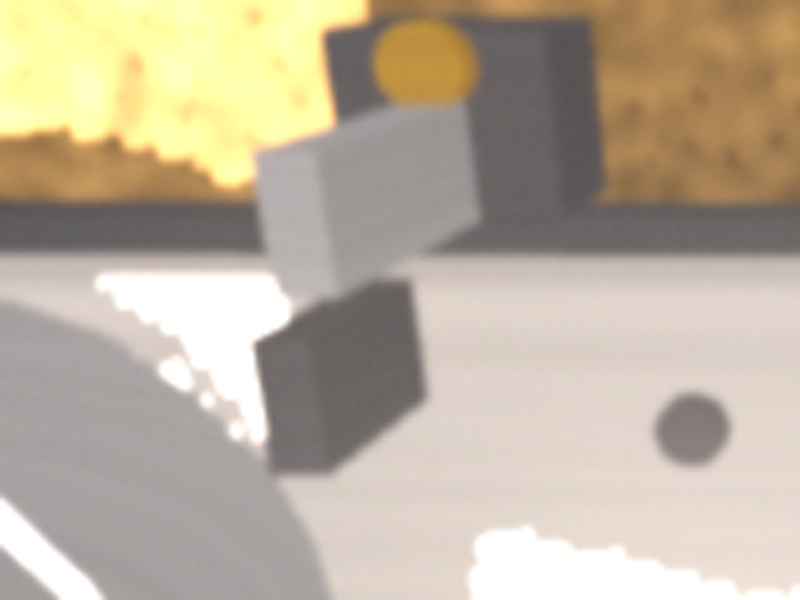

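The picture shows the light pointer's top face (crop corners (318,150) and (335,298) on its right edge) and the fin's top face (right edge (315,335) to (330,470)). The fin is a few pixels short. I'll convert that to mm.

```bash
cat > m.py <<'E'
from h import *
def rep(st,c,L):
    R=cv2.Rodrigues(np.array(st["tool_rot"]))[0]
    for n,v,l,r in L:
        a,b=[totool(st,onz(c,(u,v),.054)) for u in(l,r)];print(n,v,"x %.1f yl %.1f yr %.1f mid %.1f"%(a[0]*1e3,a[1]*1e3,b[1]*1e3,(a[1]+b[1])*500))
E
python3 - <<'E'
from m import *
d=ctrl.get_image("wrist");s=np.load("pics/w10.npy")[0];st=dict(tool_pos=s[:3],tool_rot=s[3:]);c=cam(d,st)
rep(st,c,[("mark",150,91.5,104.3),("mark",155,92.3,105.3),("mark",160,93,106.5),("fin",185,91.5,102.7),("fin",190,92.3,104),("fin",195,93,105),("fin",200,93.4,105.5)])
st=ctrl.get_obs();print(st["tool_pos"],st["contact_force"])
E
```

```text
mark 150 x 53.1 yl -75.6 yr -69.7 mid -72.6
mark 155 x 50.8 yl -75.7 yr -69.6 mid -72.6
mark 160 x 48.4 yl -75.7 yr -69.4 mid -72.6
fin 185 x 36.0 yl -78.6 yr -73.1 mid -75.8
fin 190 x 33.5 yl -78.6 yr -72.9 mid -75.8
fin 195 x 30.9 yl -78.7 yr -72.8 mid -75.8
fin 200 x 28.3 yl -78.9 yr -73.0 mid -76.0
[ 0.60261332 -0.15819908  0.05522225] [-1.04517708 10.99324254  7.72328607]
```

```bash
python3 -m jog '[0,0,0.0016,0,0,0,0,0,0,0.0016,0,0,0,0,0,0,0,0,0,0,0,0,0,0,0,0,0,0,0,0,0,0,0,0,0]'
python3 - <<'E'
from h import *
st,d,c=look("w11");print(st["tool_pos"],st["opening"],st["contact_force"],st["t"])
im=d["image"];np.set_printoptions(linewidth=250)
for v in(150,155,160,185,190,195,200): print(v,im[v,76:124].mean(1).astype(int))
E
```

```text
t: 23.7
tool_pos: [0.6021, -0.1612, 0.0552]
tool_rot: [-3.127, 0.243, 0.0]
contact_force: [-0.9, 11.8, 7.7]
opening: 0.0114
[ 0.60210983 -0.16123625  0.05517949] 0.011401946139393614 [-0.92416887 11.78744418  7.67507538] 23.7
150 [ 66  68  68  69  69  70  71  72  84  99 108 110 111 110 111 111 111 111 111 110 110 106 101  96  95  96  95  95  95  95  94  95  95  95  96  95  95  95  96  95  96  96  95  95  95  94  94  94]
155 [ 62  62  61  62  61  62  63  63  67  81 100 109 111 111 111 111 111 111 111 111 111 110 105  99  96  96  96  96  96  96  96  96  96  95  95  95  95  96  95  96  96  96  97  97  98  99  98  98]
160 [ 84  84  85  84  84  84  84  85  85  88  97 106 111 112 112 111 112 112 111 112 111 111 110 104  99  96  96  96  96  97  97  98  98  99  99  99 100 100 100 100 101  99  96  91  86  84  82  81]
185 [194 205 198 167 143 149 164 173 191 220 241 247 247 235 199 135  81  68  67  68  68  67  67  68  68  68  67  63  62  62  62  62  62  62  62  62  63  63  64  63  64  63  63  63  63  62  63  66]
190 [102 104 107 110 114 124 141 151 144 143 169 198 210 210 202 175 125  80  69  68  69  68  68  69  69  69  69  66  64  64  64  65  64  64  63  64  64  64  63  64  64  64  65  65  65  66  70  80]
195 [102 103 103 103 104 104 105 109 115 116 121 127 132 134 132 124 107  83  71  69  68  69  69  69  70  70  70  69  67  65  64  63  64  64  64  65  65  65  66  69  77  89 103 115 125 130 132 132]
200 [102 102 102 102 103 102 103 103 103 102 103 104 109 117 122 121 114  94  76  72  69  71  70  70  70  71  71  71  70  68  65  65  67  70  80  96 112 122 127 129 130 131 131 131 131 131 131 131]
```

```bash
python3 - <<'E'
from m import *
st=ctrl.get_obs();d=ctrl.get_image("wrist");c=cam(d,st)
rep(st,c,[("mark",150,84.7,97.7),("mark",155,85.4,98.5),("mark",160,86.2,99.4),("fin",185,91.3,102.7),("fin",190,92.2,103.5),("fin",195,92.8,104.5),("fin",200,93.3,105.3)])
print(st["contact_force"],st["opening"],st["tool_pos"])
E
```

```text
mark 150 x 53.1 yl -78.8 yr -72.7 mid -75.8
mark 155 x 50.8 yl -78.9 yr -72.8 mid -75.8
mark 160 x 48.4 yl -79.0 yr -72.7 mid -75.8
fin 185 x 36.0 yl -78.7 yr -73.1 mid -75.9
fin 190 x 33.5 yl -78.7 yr -73.1 mid -75.9
fin 195 x 30.9 yl -78.8 yr -73.1 mid -75.9
fin 200 x 28.3 yl -79.0 yr -73.1 mid -76.0
[-1.52094488 11.01218201  8.1917461 ] 0.01173832505061492 [ 0.60209933 -0.16123088  0.05517046]
```

```bash
python3 - <<'E'
from h import *
d=ctrl.get_image("scene");c=cam(d)
for n in("cup_small_center","cup_middle_center"):print(n,[(b["p"],b["box"]) for b in ctrl.boxes_of(n,d)][:2])
p=np.array([.637,.061,0])+.0945*np.array([-.155,-.988,0])
print("expected small rim",proj(c,p+[0,0,.159]),"mid rim",proj(c,p+[0,0,.115]),"large rim",proj(c,p+[0,0,.065]))
st=ctrl.get_obs();print(st["tool_pos"],st["t"],np.abs(st["dq"]).max());ctrl.finish_job()
E
```

```text
cup_small_center [(0.65, [222.9, 216.1, 26.6, 37.1]), (0.59, [222.1, 201.4, 19.3, 33.9])]
cup_middle_center [(0.83, [224.9, 213.8, 30.1, 33.7]), (0.36, [207.2, 228.3, 88.8, 42.7])]
expected small rim [223.93243414 194.10917248] mid rim [225.20164644 206.28589379] large rim [226.52473993 218.97954693]
[ 0.60211741 -0.16123473  0.05518743] 23.95 0.0018230859346138129
the job is handed in; nothing more can be done
```

The job is handed in: both loose cups are nested in order and the carriage is held on the mark, with 24 s of the 72 s used. The middle cup went into the wide cup first, then the tall one inside that. Each showed a clear contact force as it seated, and a picture afterwards showed all three upright and nested.

- **Carriage position:** I gripped the bow handle at 80 N and drew the carriage out about 94 mm. The last wrist-camera measurement had the fin level with the mark to about 0.1–0.2 mm, against a 2 mm camera calibration.
- **Hold:** the arm was still, with about 11 N of spring pull on the gripper.
- **Cups after the pull:** I had used all 12 picture views, so I checked by detector boxes only. They placed both cups within a few pixels of the expected columns.
- **Bystanders:** I never sent the arm to the bearing, the spanner or the jar, but took no final picture of them.
- **Disagreement:** the two fixed cameras differed by up to 17 mm along x on the wide cup, the handle and the post. I used the wrist camera instead.

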